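# Wedge the carving plaque fast in the clamping board

## Task

Clamp the rectangular fish plaque for carving: lay it flat, fish side up, in the middle of the clamping board's bay with its long way running from the fence to the sliding bar. Then slide the thumb wedge along its ramp, thin end leading, until it jams the bar hard against the plaque and stays jammed when you let go. Leave the oval plaque, the jar and the brush where they are.

Things in the scene. Friction and masses are not known exactly. Their poses are not given: they have to be found in the camera images.
- board: wedge clamping board screwed to the desk: plywood base 18 mm thick, spanning board x -130 to 130, y -135 to 150 mm, with a hardwood fence, sliding jaw bar and oblique batten (the ramp), their tops 42 mm above the desk. Origin on the desk; x = the way the wedge is driven (within 15 degrees of world x), y = clamping direction, from ramp over bar to fence, z up
- bay (a point): point on top of the base (z 18 mm) at board x 0, y 62 mm: where the centre of the plaque's underside lies when clamped against the fence; axes as the board's. The base is flat and clear round it: the metal tracks are flush
- fence_face (a point): centre of the fence's clamping face, at board y 118 mm, 12 mm above the base; the fence runs along board x, 210 mm long, 28 mm wide; axes as the board's
- ramp_face (a point): point on the ramp's face at board x 0, y -63 mm, 12 mm above the base; axes as the board's. The ramp (batten 235 mm long, 32 mm wide) runs at 12 degrees from board x towards board +y, so the channel between it and the bar narrows towards board +x
- jaw_bar (a joint): slide of the jaw bar along board y, in m: 0 = right back, bay 126 mm long; grows towards the fence, to 0.030; at 0.014 it grips the 112 mm plaque. Starts at 0 to 0.004; drags with about 1.5 N and stays where left. The wedge pushes it forward
- bar_face (a point): centre of the jaw bar's front face, which meets the plaque, 12 mm above the base; axes as the board's. The bar is hardwood, 215 mm along board x, 28 mm wide, 24 mm high
- wedge: loose dark thumb wedge with waxed faces, lying slack in the channel between ramp and bar: 130 mm long, 26 mm high, 50 mm thick tapering at 12 degrees to 22 mm. Origin on the underside, mid-length, mid-thickness; x to the thin end (about board +x), straight face at y +18 mm by the bar, sloping face by the ramp, z up. Jams with its origin near board x 25 mm, 80 to 105 mm on
- wedge_end (a point): centre of the flat upright face at the wedge's thick end, 65 mm behind its origin, 13 mm above its underside; 45 mm wide, 26 mm high; axes as the wedge's. Pushing it along the ramp, clear of bar and ramp beside it (channel about 50 mm wide here, 24 mm deep), with some 20 N jams the wedge; friction then holds it
- tab_top (a point): top of the wedge's upright thumb tab, 57 mm above the wedge's underside; the tab is 18 mm thick along wedge x, 26 mm wide, rounded on top, stands 31 mm above the wedge's body and begins 14 mm in from the thick end. Axes as the wedge's
- plaque: the work: rectangular bare wooden plaque 62 (x) x 112 (y) x 20 (z) mm with a half-carved fish standing 5 mm proud of its top, lying flat fish up on the desk, left or right of the board. Origin at the centre of its underside; y along its length. Either end may face the fence
- oval: oval grey plaque with a white fish and a cord rim, about 72 x 122 x 24 mm, lying on the other side of the board; origin at the centre of its underside; not to be disturbed
- jar: paint jar, 56 mm across, 62 mm high, standing at the back left, beside the board; origin at the centre of its underside; not to be disturbed
- brush: paint brush 180 mm long lying at the back right, beside the board; origin about its middle; not to be disturbed
Things that resemble listed ones, but are neither listed nor needed, are in the scene too. There is more than one size of the wedge; the job needs the smallest. Leave any blue look-alike of the plaque alone.

How it is judged:
By the outcome, as a careful person would: the job done as asked, in the order asked, and still so for the second after the job is handed in, with the robot touching nothing.
It also fails if it takes over 58 s, if anything falls off the work surface, if the arm or the gripper's body presses on something with over 40 N, if the wrist force passes 120 N, or if a joint passes its speed limit or range.

## Robot

A 6-joint arm with a two-finger parallel gripper is mounted at the origin on the work surface. World frame = base frame: x ahead of the robot, y to its left, z up, the work surface at z = 0. Lengths are in m, angles in rad, forces in N, time in s.
With the tool pointing down it reaches from about 0.375 to 0.975 m from the base axis. Payload 3.8 kg.
Tool frame: the origin (TCP) lies where the fingers leave the gripper's body, on its centre line; the fingertips stand 73 mm ahead of it and the grasp point (between the pads) lies 54 mm ahead of it (nose_length is the distance from the TCP to the fingertips, in m); z points along the fingers, y is the line along which they close (so a half turn about z gives the same grasp; the last joint's range is limited). The gripper opens to 85 mm and grips with 20 to 120 N. Pads are 22 mm wide; open, the fingers measure 114 mm over their backs; the gripper's body (76 mm by 85 mm) begins 54 mm behind the grasp point. The pads swing forward as they close: fully open they stand 13 mm farther back than shut.
Start: joints at [-1.328, 0.264, 1.604, -0, 1.274, -0.037], TCP at [0.186, -0.649, 0.304] pointing down, gripper open.
Joint ranges: [-2.63, 2.63], [-0.94, 2.18], [0.31, 2.57], [-1.31, 4.45], [0, 2.66], [-2.55, 2.55]. Speed limits (rad/s): [2.57, 2.57, 3.14, 3.14, 3.14, 3.14].

## Interface

Orientations are given as a rotation vector (axis times angle).
In Python, from workcell import read_state, read_camera, calibration, finish_job, look_for, cut_out, tip_of, nose_length gives the robot as it stands.
- The arm moves only by the tool step_arm, never from a script. Its argument "targets" is a list of rows, each a list of 3 entries, a list of its own where there are three numbers: the turn, a rotation vector about the tool's x, y, z in rad, then the shift along the tool's x, y, z in mm, then the finger opening in mm, from 0 to 85.4. In form: [[[ax, ay, az], [x, y, z], grip], ...]. A call has 1 to 5 rows; each row shifts and turns the commanded pose from where the row before left it, along the tool's axes as they then stand; what a row does not reach is not made up. A row lasts 1/12 s, in which the tool goes at most 41.7 mm and 7.16 degrees, less where a joint would pass 70% of its speed; a pose out of reach is approached as far as the arm can. A call with a gripper value outside its range is refused whole. The fingers move at their own pace and stop on an object; "grip_force" is the grip in N (left out, the last holds). Time passes only in rows, so rows that do not move let the fingers close. It gives the time, the measured TCP pose, the force, the opening and the grip force at its end, in the units of the state.
- read_state(): the state, without advancing time (a new reading comes with each control period).
- read_camera(name): name is "scene" or "top" or "wrist"; returns the picture (420x560x3 uint8, red, green, blue); there is no depth.
- calibration(name): a dict with "camera_matrix" (3x3 intrinsics, pixels), "R" (3x3) and "t" (3): a world point X has camera coordinates R X + t. Camera axes: x right, y down, z forward; pixel columns grow to the right and rows downward; lengths in m; the calibration is good to about 2 mm. A picture is of the moment at which its call begins: read the wrist's pose just before it. calibration takes no time and is no camera call; for the wrist camera it gives the pose at the moment of the call.
- finish_job(): hands the job in; it is judged then, once.
Trained networks look in the newest picture that a camera, given by its name, has taken for a name from the list of things; names that differ only in an ending like _2 or _b are one class to them, and where a whole thing is asked for, a point or a joint stands for the part that bears it (a point fixed in the world has none). Each returns a list of dicts, best first, with "score" (0 to 1); they miss things now and then, are a little off and sometimes report something else, mostly with a low value. They report only what shows in the picture. A call takes as long as a camera call. They do not tell look-alikes from the thing itself.
- look_for(camera, query): "extent" ([left, top, right, bottom] in pixels, round what is visible of it).
- cut_out(camera, query): "region" (420x560 bool, what is visible of it) and "extent" ([left, top, right, bottom] in pixels, round what is visible of it).
- tip_of(camera, query): "at" ([row, column] in pixels: a listed point, or the origin of a listed thing).
The state is a dict: "time": time; "q": joint angles; "joint_vel": joint speeds; "joint_torque": joint torques, N m; "tool_pos": TCP position; "tcp_rot": TCP orientation; "wrist_force": force on the tool from outside, world axes, zero at the start; "torque": the same for the moment, N m; "width": opening from 0.0 (shut) to 1.0 (fully open); "grip_force": force on a finger pad.
Only numpy, scipy, OpenCV 4.12 (cv2) and the standard library are available. Lean on these libraries where they do the work, as an engineer would, in place of code of your own. Each camera call takes 0.05 s, during which the arm holds its last target. There are 200 camera calls.

## Working session

There is one attempt and no reset: what is moved stays moved. The work goes in short steps, Python scripts to look and compute and a tool call to move; the robot and the scene stay as the last step left them, time stands still between calls to the robot, and variables do not carry over. Pictures are saved under pics/ and viewed, at most 10 in all, crops included, and the job is handed in when it is done.

Besides the shell and the picture viewer there is one more tool, called after "Request:" by a JSON object that holds its "api" and its "payload", one argument or row to a line. step_arm: Moves the arm, as the interface text tells. Its arguments: {"type":"object","properties":{"targets":{"type":"array","items":{"type":"array"}},"grip_force":{"type":"number"}},"required":["targets"]}

```bash
ls; mkdir -p pics
python3 - <<'E'
from workcell import *
import cv2,numpy as np
for c in ["top","scene"]:
    im=read_camera(c); cv2.imwrite(f"pics/{c}0.png",im[:,:,::-1])
    for n in ["plaque","wedge","wedge_end","tab_top","bay","fence_face","ramp_face","bar_face","oval","board"]:
        try:
            print(c,n,[(np.round(d["at"]),round(d["score"],2)) for d in tip_of(c,n)][:4])
        except Exception as e: print(n,e)
    k=calibration(c); print(k)
print(read_state())
E
```

```text
pics
top plaque [(array([207., 202.]), 0.87), (array([220., 155.]), 0.83)]
top wedge [(array([270., 244.]), 0.95), (array([189., 312.]), 0.87), (array([259., 363.]), 0.85)]
top wedge_end [(array([253., 260.]), 0.94), (array([202., 319.]), 0.72), (array([234., 361.]), 0.64)]
top tab_top [(array([243., 364.]), 0.82), (array([260., 251.]), 0.81), (array([198., 317.]), 0.57)]
top bay [(array([176., 275.]), 0.8)]
top fence_face [(array([181., 256.]), 0.74)]
top ramp_face [(array([169., 291.]), 0.18)]
top bar_face [(array([169., 292.]), 0.96)]
top oval [(array([192., 410.]), 0.69), (array([164., 313.]), 0.57)]
top board [(array([172., 290.]), 0.74)]
{'camera_matrix': array([[419.13940149,   0.        , 281.07780061],
       [  0.        , 419.13940149, 199.68021394],
       [  0.        ,   0.        ,   1.        ]]), 'R': array([[-0.02841157, -0.99958611,  0.00451674],
       [-0.99802725,  0.02811361, -0.05613587],
       [ 0.05598566, -0.00610273, -0.99841292]]), 't': array([0.0867695 , 0.50050746, 1.30623843])}
scene plaque [(array([207., 406.]), 0.93)]
scene wedge [(array([244., 241.
[... 1000 characters left out ...]
.24462626,  1.47132676])}
{'time': 1.1, 'q': array([-1.32786247e+00,  2.63893001e-01,  1.60398612e+00,  2.24328000e-05,
        1.27371275e+00, -3.68676919e-02]), 'joint_vel': array([-0.00077314,  0.00143626, -0.00095006, -0.00052362, -0.00088468,
       -0.00090986]), 'joint_torque': array([ 7.73623851e-04, -5.15076077e+01, -3.67730963e+01,  1.86416395e-05,
        8.85494428e-04, -1.92752992e-06]), 'tool_pos': array([ 0.18643566, -0.64874018,  0.30389195]), 'tcp_rot': array([-3.11089881e+00, -4.38068534e-01, -3.36422536e-05]), 'wrist_force': array([0.02136054, 0.32016233, 0.13392846]), 'torque': array([-0.02726899, -0.00082066, -0.00569798]), 'grip_force': 0.0, 'width': 1.0011972990320002}
```

Run:
```python
import cv2
a=cv2.imread("pics/top0.png"); 
cv2.imwrite("pics/top0c.png",cv2.resize(a[100:340,120:440],None,fx=2.5,fy=2.5,interpolation=cv2.INTER_CUBIC))
```

```text
(no output)
```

View pics/top0c.png

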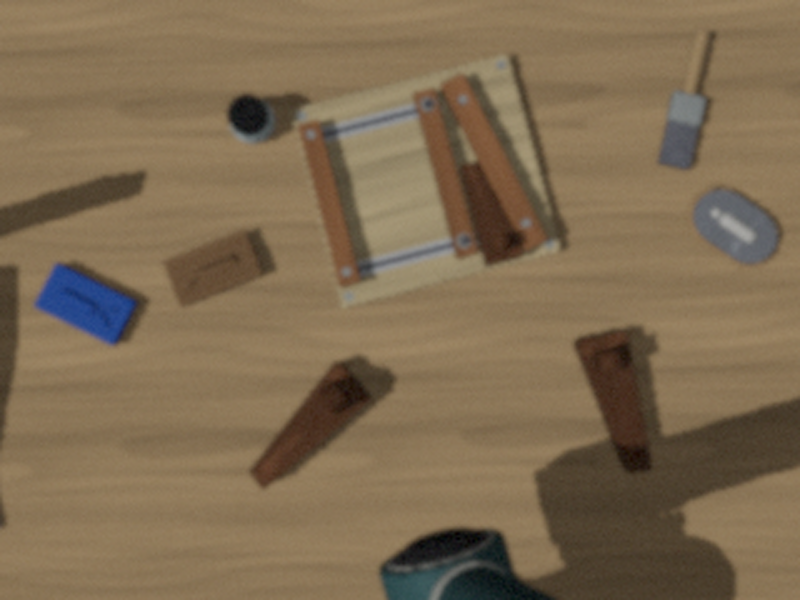

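View pics/scene0.png

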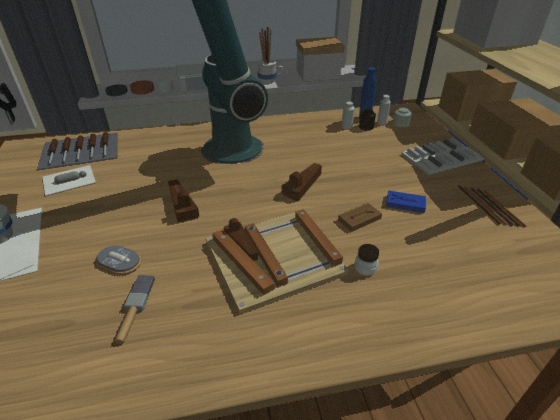

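The top view shows the board at about (292,172) with its fence on the left (world +y). The small wedge lies in the channel at about (313,185), thick end towards the robot. The brown plaque is at (205,207), the blue look-alike at (155,221) and the oval at (414,190). The two loose wedges nearer the robot are the bigger decoys.

```bash
cat > h.py <<'E'
import numpy as np,cv2
from workcell import *
from scipy.spatial.transform import Rotation as Ro
def ray(k,uv,z):
    uv=np.atleast_2d(np.array(uv,float)); K=k["camera_matrix"];R=k["R"];t=np.array(k["t"])
    d=np.c_[uv,np.ones(len(uv))]@np.linalg.inv(K).T@R; c=-R.T@t
    return (c+d*((z-c[2])/d[:,2])[:,None])
def proj(k,X):
    p=np.atleast_2d(X)@np.array(k["R"]).T+k["t"]; p=p@k["camera_matrix"].T; return p[:,:2]/p[:,2:]
def rect(k,reg,z):
    c=max(cv2.findContours(reg.astype(np.uint8),0,1)[0],key=cv2.contourArea)[:,0,:]
    P=ray(k,c,z)[:,:2]*1000
    (x,y),(w,h),a=cv2.minAreaRect(P.astype(np.float32))
    if w<h: w,h,a=h,w,a+90
    return np.round([x,y,w,h,(a+90)%180-90],1)   # a: angle of long side from world x
def tcp():
    s=read_state(); return s,Ro.from_rotvec(s["tcp_rot"])
def delta(pos,R):
    s,R0=tcp(); r=(R0.inv()*R).as_rotvec(); return np.round(r,3),np.round(R0.inv().apply(np.array(pos)-s["tool_pos"])*1000,1)
def down(yaw): # tool z down, tool y axis at world yaw (rad)
    y=np.array([np.cos(yaw),np.sin(yaw),0]);z=np.array([0,0,-1.]);return Ro.from_matrix(np.c_[np.cross(y,z),y,z])
E
python3 - <<'E'
from h import *
k=calibration("top"); read_camera("top")
for n,z in [("board",.018),("plaque",.02),("wedge",.044),("jaw_bar",.042)]:
    for d in cut_out("top",n)[:3]: print(n,round(d["score"],2),d["extent"],rect(k,d["region"],z))
cr=np.array([[298,120],[513,58],[560,243],[345,305]])/2.5+[120,100]
P=ray(k,cr,.018)*1000; print(P.round(0)); 
print("bay tip",ray(k,[[275,176]],.018)*1000,"fence",ray(k,[[256,181]],.03)*1000)
s,R=tcp(); kw=calibration("wrist"); c=-kw["R"].T@kw["t"]; print(R.as_matrix().round(2),c,R.inv().apply(c-s["tool_pos"]),(R.inv().as_matrix()@kw["R"].T).round(2),kw["camera_matrix"][0,0])
E
```

```text
board 0.68 [238.7, 123.3, 344.0, 222.2] [591.4  41.8 285.5 262.8 -76.9]
plaque 0.96 [184.3, 191.3, 225.6, 223.4] [487.7 309.  117.4  65.4 -69.7]
plaque 0.67 [136.5, 204.8, 175.8, 238.0] [446.  469.2 116.7  66.5  62. ]
wedge 0.98 [220.6, 245.7, 265.3, 293.5] [286.9 196.3 173.3  58.2 -46.7]
wedge 0.61 [304.2, 167.5, 329.3, 205.8] [546.9 -37.4 129.3  48.7  13. ]
wedge 0.58 [348.0, 231.8, 380.0, 288.4] [ 307.3 -183.2  175.3   67.1   11.8]
jaw_bar 0.87 [283.3, 133.3, 310.4, 199.6] [596.5  15.7 214.3  33.1  12.2]
[[ 670.  200.   18.]
 [ 742.  -74.   18.]
 [ 505. -125.   18.]
 [ 435.  147.   18.]]
bay tip [[577.73617275  89.61531986  18.        ]] fence [[562.37098896 149.18050694  30.        ]]
[[ 0.96  0.28 -0.  ]
 [ 0.28 -0.96  0.  ]
 [-0.   -0.   -1.  ]] [ 0.2508667  -0.62997454  0.3748634 ] [ 0.06712239 -0.00024104 -0.07098323] [[ 0.   -0.96 -0.26]
 [ 1.    0.   -0.  ]
 [ 0.   -0.26  0.96]] 315.32654460322965
```

Request:
{"api": "step_arm", "payload": {
  "targets": [
    [[0,0,-0.059],[40,-3,0],85],
    [[0,0,-0.059],[40,-3,0],85],
    [[0,0,-0.059],[40,-3,0],85],
    [[0,0,-0.059],[40,-3,0],85],
    [[0,0,-0.059],[40,-3,0],85]
  ]
}}

```text
time: 1.77
tool_pos: [0.3658, -0.5571, 0.3039]
tcp_rot: [3.011, 0.894, 0.0]
wrist_force: [0.6, -0.8, -0.3]
width: 0.998
grip_force: 0.0
```

Request:
{"api": "step_arm", "payload": {
  "targets": [
    [[0,0,-0.059],[40,-5,0],85],
    [[0,0,-0.059],[40,-5,0],85],
    [[0,0,-0.059],[40,-5,0],85],
    [[0,0,-0.059],[40,-5,0],85],
    [[0,0,-0.059],[40,-5,0],85]
  ]
}}

```text
time: 2.18
tool_pos: [0.5032, -0.4099, 0.304]
tcp_rot: [2.847, 1.327, 0.001]
wrist_force: [0.4, 0.3, -0.5]
width: 0.995
grip_force: 0.0
```

Request:
{"api": "step_arm", "payload": {
  "targets": [
    [[0,0,-0.059],[40,-6,0],85],
    [[0,0,-0.059],[40,-6,0],85],
    [[0,0,-0.059],[40,-6,0],85],
    [[0,0,-0.059],[40,-7,0],85],
    [[0,0,-0.059],[40,-7,0],85]
  ]
}}

```text
time: 2.6
tool_pos: [0.5857, -0.2257, 0.304]
tcp_rot: [2.621, 1.732, 0.001]
wrist_force: [0.6, -0.7, 0.5]
width: 0.994
grip_force: 0.0
```

Request:
{"api": "step_arm", "payload": {
  "targets": [
    [[0,0,-0.059],[40,-8,0],85],
    [[0,0,-0.059],[40,-8,0],85],
    [[0,0,-0.059],[40,-8,0],85],
    [[0,0,-0.059],[40,-8,0],85],
    [[0,0,-0.059],[40,-8,0],85]
  ]
}}

```text
time: 3.02
tool_pos: [0.6034, -0.0231, 0.3041]
tcp_rot: [2.338, 2.098, 0.001]
wrist_force: [-0.1, 0.2, -1.1]
width: 0.994
grip_force: 0.0
```

Run:
```python
from h import *
print(delta([.4877,.309,.25],down(np.radians(20.3))))
k=calibration("wrist"); im=read_camera("wrist"); cv2.imwrite("pics/w1.png",im[:,:,::-1])
for n,z in [("board",.018),("plaque",.02),("wedge",.044),("jaw_bar",.042),("fence_face",.042)]:
    for d in cut_out("wrist",n)[:2]: print(n,round(d["score"],2),np.round(d["extent"]),rect(k,d["region"],z))
```

```text
(array([ 0.001,  0.   , -0.462]), array([ 317.7, -150.9,   54. ]))
board 0.94 [ 94.   0. 409. 273.] [591.5  46.  291.6 259.6 -76.9]
board 0.34 [167. 168. 287. 246.] [541.6 -35.5 144.9  51.7  20.4]
wedge 0.84 [ 64. 292. 126. 325.] [ 371.8 -140.5   86.4   20.5   18.1]
wedge 0.83 [ 0. 12. 41. 87.] [371.6 137.4  64.5  37.1  70.7]
jaw_bar 0.78 [171. 105. 372. 200.] [598.3  18.1 215.2  30.4  13.2]
fence_face 0.74 [ 99.   1. 408. 276.] [592.7  45.4 272.3 243.3 -76.9]
```

View pics/w1.png

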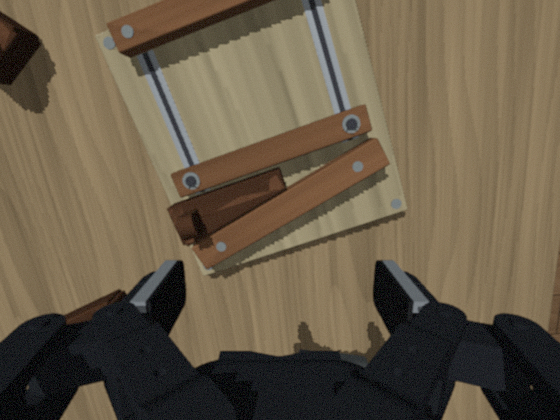

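The wrist view shows the board clearly. Base corners are at about (209,272) and (405,211), the fence top edge is near (118,53), and the wedge's thick end is at about (185,222), next to the near edge of the board.

Run:
```python
from h import *
k=calibration("wrist")
P=ray(k,[[209,272],[405,211],[98,36]],.018)*1000
Q=ray(k,[[371,134],[358,106],[184,196],[172,173],[118,53],[109,26],[386,165],[376,139],[209,266],[193,238]],.042)*1000
a=np.radians(13.1)
for a in np.radians([13.1,13.6]):
  X=np.array([np.cos(a),np.sin(a)]);Y=np.array([-X[1],X[0]]); 
  est=P[:2,:2]-np.outer([-130,130],X)+135*Y; o=est.mean(0); print(np.degrees(a),est.round(1),np.degrees(np.arctan2(*(P[1]-P[0])[[1,0]])),np.linalg.norm(P[1]-P[0]))
  print("P",np.c_[(P[:,:2]-o)@X,(P[:,:2]-o)@Y].round(1).tolist()); print("Q",np.c_[(Q[:,:2]-o)@X,(Q[:,:2]-o)@Y].round(1).tolist())
W=ray(k,[[168,209],[185,243],[279,169],[286,188]],.044)[:,:2]*1000-o
print("wedge",np.c_[W@X,W@Y].round(1).tolist())
```

```text
13.1 [[601.2  37.9]
 [589.6  30.6]] 12.073903285694401 247.02885795451348
P [[-123.5, -132.8], [123.5, -137.2], [-127.9, 147.5]]
Q [[102.7, -36.3], [97.5, -5.6], [-104.6, -31.9], [-106.4, -4.8], [-107.0, 118.2], [-104.3, 141.9], [109.3, -72.2], [106.2, -42.8], [-111.1, -116.7], [-114.8, -79.3]]
13.6 [[599.8  38.7]
 [588.7  29.3]] 12.073903285694401 247.02885795451348
P [[-123.5, -131.7], [123.5, -138.3], [-125.4, 148.6]]
Q [[103.5, -37.2], [98.6, -6.4], [-103.7, -30.9], [-105.3, -3.9], [-104.8, 119.2], [-101.9, 142.8], [109.8, -73.1], [107.0, -43.8], [-111.0, -115.8], [-114.3, -78.3]]
wedge [[-125.3, -38.0], [-124.3, -80.2], [2.8, -38.4], [2.8, -60.0]]
```

Request:
{"api": "step_arm", "payload": {
  "targets": [
    [[0,0,-0.092],[40,-19,0],85],
    [[0,0,-0.092],[40,-19,0],85],
    [[0,0,-0.092],[40,-15,0],85],
    [[0,0,-0.092],[40,-12,0],85],
    [[0,0,-0.092],[40,-9,0],85]
  ]
}}

```text
time: 3.73
tool_pos: [0.5176, 0.1634, 0.304]
tcp_rot: [1.801, 2.573, 0.0]
wrist_force: [0.7, 0.0, -0.2]
width: 0.996
grip_force: 0.0
```

Run:
```python
from h import *
print(delta([.4877,.309,.25],down(np.radians(20.3))))
```

```text
(array([ 0.   ,  0.   , -0.005]), array([147. ,  21.7,  54. ]))
```

Request:
{"api": "step_arm", "payload": {
  "targets": [
    [[0,0,0],[36,5,12],85],
    [[0,0,0],[37,6,14],85],
    [[0,0,0],[37,6,14],85],
    [[0,0,-0.005],[37,5,14],85],
    [[0,0,0],[0,0,0],85]
  ]
}}

```text
time: 4.15
tool_pos: [0.4864, 0.3126, 0.2468]
tcp_rot: [-1.791, -2.576, 0.003]
wrist_force: [-0.4, -0.8, -0.4]
width: 1.001
grip_force: 0.0
```

Run:
```python
from h import *
s,R=tcp();print(s["time"],s["tool_pos"],R.as_matrix()[:,1])
k=calibration("wrist"); im=read_camera("wrist"); cv2.imwrite("pics/w2.png",im[:,:,::-1])
for d in cut_out("wrist","plaque")[:2]: print(round(d["score"],2),np.round(d["extent"]),rect(k,d["region"],.02))
print(tip_of("wrist","plaque")[:2])
```

```text
4.15 [0.48639489 0.31258023 0.24676034] [ 0.9374775   0.34802326 -0.00396778]
0.91 [231.   0. 365.  86.] [445.2 466.4  98.5  64.3  61.5]
0.79 [252. 137. 317. 254.] [488.9 313.8 111.6  61.9 -70.1]
[{'at': [11.3, 300.0], 'score': 0.8}, {'at': [192.7, 285.0], 'score': 0.67}]
```

View pics/w2.png

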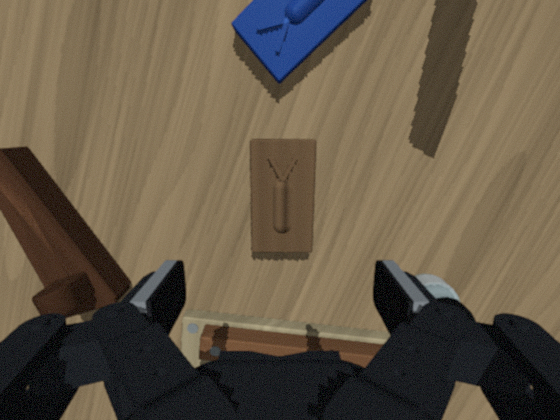

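Plaque found at centre (489,314), size 111.6 x 61.9, which matches the given 112 x 62. It shows upright at pixel (283,196), with the blue look-alike above it.

Run:
```python
from h import *
import workcell
n=workcell.nose_length; print(n() if callable(n) else n)
print(delta([.4889,.3138,.25],down(np.radians(19.9))))
```

```text
0.0726
(array([-0.001,  0.001,  0.006]), array([ 5. ,  1.9, -0.4]))
```

Request:
{"api": "step_arm", "payload": {
  "targets": [
    [[0,0,0],[1,2,35],85],
    [[0,0,0],[0,0,35],85],
    [[0,0,0],[0,0,35],85],
    [[0,0,0],[0,0,20],85],
    [[0,0,0],[0,0,10],85]
  ]
}}

```text
time: 4.72
tool_pos: [0.4892, 0.3079, 0.1119]
tcp_rot: [-1.799, -2.573, 0.007]
wrist_force: [-0.0, 0.0, 0.2]
width: 0.998
grip_force: 0.0
```

Run:
```python
from h import *
import workcell
n=workcell.nose_length; print(n() if callable(n) else n)
print(read_state()["tool_pos"],delta([.4889,.3138,.077],down(np.radians(19.9))))
k=calibration("wrist"); read_camera("wrist")
for d in cut_out("wrist","plaque")[:2]: print(round(d["score"],2),np.round(d["extent"]),rect(k,d["region"],.02))
```

```text
0.0726
[0.48915382 0.30791863 0.11193402] (array([-0.005,  0.001,  0.003]), array([ 5.7,  1.9, 34.9]))
0.91 [241.   0. 312.  35.] [449.6 415.4  30.3  14.2  20. ]
0.87 [225. 135. 345. 330.] [489.1 313.6 112.2  61.9 -70.1]
```

Run:
```python
from h import *
s,R=tcp(); k=calibration("wrist")
for z in (47,60,66,73,80):
    print(z,[proj(k,s["tool_pos"]+R.apply(np.array([x,-42.7,z])/1000)).round(0).tolist() for x in (11,-11)])
```

```text
47 [[[173.0, 268.0]], [[177.0, 315.0]]]
60 [[[182.0, 255.0]], [[186.0, 299.0]]]
66 [[[186.0, 250.0]], [[190.0, 293.0]]]
73 [[[190.0, 245.0]], [[194.0, 285.0]]]
80 [[[194.0, 240.0]], [[197.0, 279.0]]]
```

Request:
{"api": "step_arm", "payload": {
  "targets": [
    [[-0.003,0,0.003],[5,2,20],85],
    [[0,0,0],[1,0,16],85],
    [[0,0,0],[0,0,4],75],
    [[0,0,0],[0,0,0],68],
    [[0,0,0],[0,0,0],68]
  ],
  "grip_force": 40
}}

```text
time: 5.23
tool_pos: [0.4908, 0.3176, 0.0766]
tcp_rot: [1.799, 2.572, 0.007]
wrist_force: [-0.7, -0.0, -0.1]
width: 0.797
grip_force: 0.1
```

Run:
```python
from h import *
s=read_state();print(s["time"],s["width"],s["wrist_force"],s["tool_pos"],delta([.4889,.3138,.071],down(np.radians(19.9))))
```

```text
5.2333 0.7974274576471857 [-0.68788883 -0.03837731 -0.08853542] [0.49075304 0.31763732 0.07659384] (array([ 0.005, -0.   ,  0.003]), array([-3. , -3.1,  5.6]))
```

Request:
{"api": "step_arm", "payload": {
  "targets": [
    [[0,0,0],[-3,-3,3],68],
    [[0,0,0],[0,0,3],68],
    [[0,0,0],[0,0,0],50],
    [[0,0,0],[0,0,0],50],
    [[0,0,0],[0,0,0],50]
  ],
  "grip_force": 40
}}

```text
time: 5.65
tool_pos: [0.4882, 0.3138, 0.0696]
tcp_rot: [1.798, 2.573, 0.005]
wrist_force: [-0.2, -1.0, 3.4]
width: 0.714
grip_force: 45.2
```

Run:
```python
from h import *
s=read_state();print(s["time"],s["width"]*85.4,s["grip_force"],s["wrist_force"],s["tool_pos"],delta([.4889,.3138,.071],down(np.radians(19.9))))
```

```text
5.65 60.977700265998706 45.23199498653412 [-0.22121023 -0.98836749  3.40480883] [0.48823472 0.313811   0.06958402] (array([ 0.004, -0.   ,  0.004]), array([-0.2,  0.6, -1.4]))
```

Request:
{"api": "step_arm", "payload": {
  "targets": [
    [[0,0,0],[0,0,-10],50],
    [[0,0,0],[0,0,-30],50],
    [[0,0,0],[0,0,-40],50],
    [[0,0,0],[0,0,-40],50],
    [[0,0,0],[0,0,-40],50]
  ]
}}

```text
time: 6.07
tool_pos: [0.4866, 0.3132, 0.2305]
tcp_rot: [1.799, 2.574, 0.002]
wrist_force: [0.6, -0.8, 0.2]
width: 0.72
grip_force: 44.7
```

Request:
{"api": "step_arm", "payload": {
  "targets": [
    [[0,0,0.03],[-39,1,-4],50],
    [[0,0,0.03],[-39,2,0],50],
    [[0,0,0.03],[-39,3,0],50],
    [[0,0,0.03],[-39,4,0],50],
    [[0,0,0],[-39,5,0],50]
  ]
}}

```text
time: 6.48
tool_pos: [0.5577, 0.1295, 0.2337]
tcp_rot: [1.95, 2.461, 0.005]
wrist_force: [0.7, 0.8, -0.8]
width: 0.715
grip_force: 44.7
```

Request:
{"api": "step_arm", "payload": {
  "targets": [
    [[0,0,0],[-39,5,0],50],
    [[0,0,0],[-30,5,0],50],
    [[0,0,0],[0,0,0],50],
    [[0,0,0],[0,0,0],50],
    [[0,0,0],[0,0,0],50]
  ]
}}

```text
time: 6.9
tool_pos: [0.5828, 0.0663, 0.2329]
tcp_rot: [1.951, 2.461, 0.004]
wrist_force: [-0.7, -0.1, -0.5]
width: 0.716
grip_force: 44.7
```

Run:
```python
from h import *
s,R=tcp();print(s["time"],s["width"]*85.4,s["grip_force"],s["tool_pos"],R.as_matrix()[:,1])
k=calibration("wrist"); im=read_camera("wrist"); cv2.imwrite("pics/w3.png",cv2.resize(im[:,:,::-1],(784,588)))
np.save("w3.npy",np.c_[k["R"],k["t"]])
print(delta([.579,.095,.2],down(np.radians(13.1))))
```

```text
6.9 61.15427918652262 44.713239669799805 [0.58276229 0.06626135 0.23290099] [0.97360597 0.22822372 0.00231255]
(array([ 0.002, -0.001,  0.003]), array([28.2,  2.9, 32.9]))
```

View pics/w3.png

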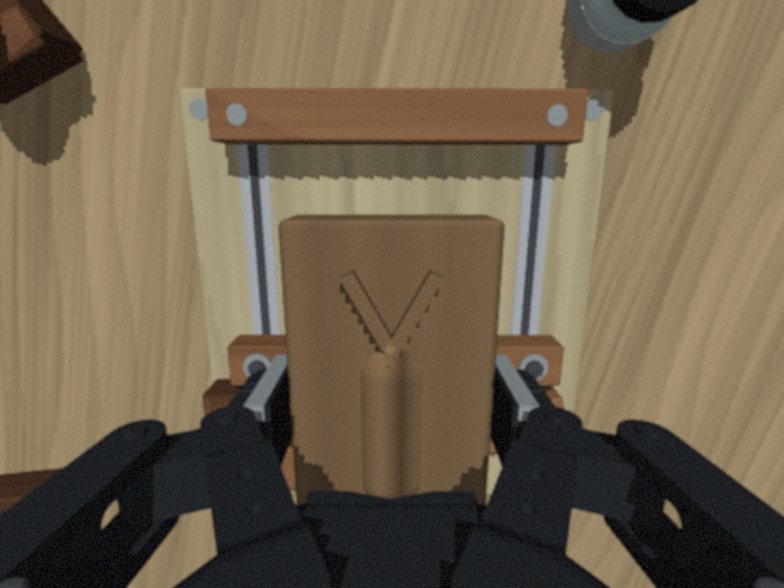

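The plaque is held square, and its far edge (row 222) is parallel to the fence (edges at rows 90 and 138).

Run:
```python
from h import *
k=calibration("wrist"); M=np.load("w3.npy"); k["R"],k["t"]=M[:,:3],M[:,3]
s=1.4
F=ray(k,np.array([[213,138],[583,138],[207,90],[587,90]])/s,.042)[:,:2]*1000
B=ray(k,np.array([[183,90],[609,92]])/s,.018)[:,:2]*1000
ang=lambda v:np.degrees(np.arctan2(v[1],v[0]))
print(F.round(1),ang(F[1]-F[0]),ang(F[3]-F[2]),np.linalg.norm(F[1]-F[0]),np.linalg.norm(F[3]-F[2]),np.linalg.norm(B[1]-B[0]))
a=np.radians(13.1);X=np.array([np.cos(a),np.sin(a)]);Y=np.array([-X[1],X[0]])
o1=F[:2].mean(0)-118*Y;o2=F[2:].mean(0)-146*Y;o3=B.mean(0)-150*Y;print("origin",o1,o2,o3)
P=ray(k,np.array([[284,223],[503,223]])/s,read_state()["tool_pos"][2]-.0696+.02)[:,:2]*1000
print("plaque",P,ang(P[1]-P[0]),np.linalg.norm(P[1]-P[0]),"centre",P.mean(0)-56*Y)
for o in(o1,(o1+o2)/2): print("bay",o+62*Y)
```

```text
[[466.6 129.3]
 [668.4 176.6]
 [460.3 153.2]
 [662.1 200.6]] 13.199260258513329 13.204601670897175 207.2748028225558 207.31183409110912 253.84145799607384
origin [594.24615657  38.05435962] [594.31471052  34.70036547] [594.21851368  34.33498771]
plaque [[542.77728011 113.06570546]
 [600.56487861 126.60802713]] 13.189063008001293 59.353188767650614 centre [584.36355258  65.29421213]
bay [580.19377551  98.44086959]
bay [580.22805249  96.76387252]
```

Request:
{"api": "step_arm", "payload": {
  "targets": [
    [[0,0,0.003],[14,2,10],50],
    [[0,0,0],[14,2,30],50],
    [[0,0,0],[0,0,35],50],
    [[0,0,0],[0,0,30],50],
    [[0,0,0],[0,0,0],50]
  ]
}}

```text
time: 7.37
tool_pos: [0.5753, 0.0957, 0.1212]
tcp_rot: [-1.946, -2.457, 0.01]
wrist_force: [-2.0, -1.2, -2.2]
width: 0.717
grip_force: 44.7
```

Run:
```python
from h import *
s,R=tcp();print(s["time"],s["width"]*85.4,s["grip_force"],s["tool_pos"],R.as_matrix()[:,1])
k=calibration("wrist"); im=read_camera("wrist"); cv2.imwrite("pics/w4.png",cv2.resize(im[:,:,::-1],(784,588)))
np.save("w4.npy",np.c_[k["R"],k["t"]])
print(delta([.580,.0944,.089],down(np.radians(13.2))))
```

```text
7.3667 61.20505191755737 44.66995418071747 [0.57526055 0.0957201  0.12116875] [ 0.97340255  0.22888892 -0.0098659 ]
(array([-0.006, -0.002,  0.   ]), array([-1.9,  2.8, 35.1]))
```

View pics/w4.png

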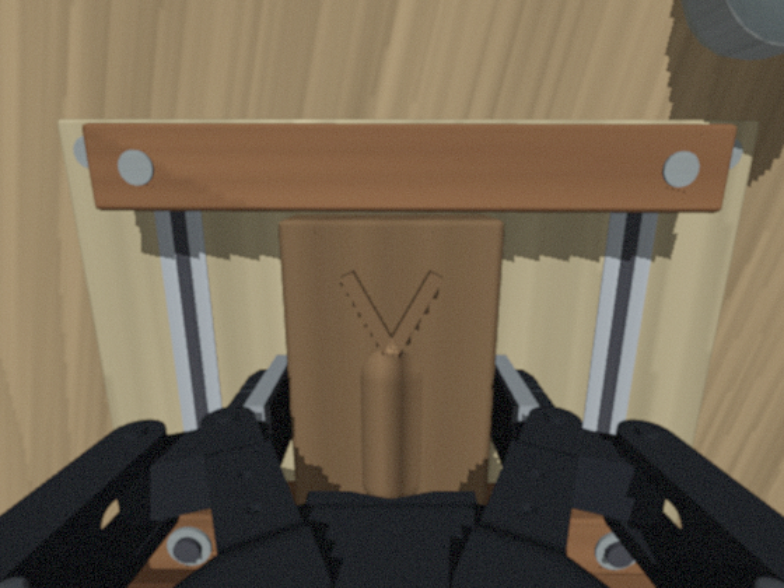

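Run:
```python
from h import *
k=calibration("wrist"); M=np.load("w4.npy"); k["R"],k["t"]=M[:,:3],M[:,3]
s=1.4
F=ray(k,np.array([[97,208],[723,211],[84,125],[735,127]])/s,.042)[:,:2]*1000
P=ray(k,np.array([[282,223],[502,223]])/s,read_state()["tool_pos"][2]-.0696+.02)[:,:2]*1000
a=np.radians(13.2);X=np.array([np.cos(a),np.sin(a)]);Y=np.array([-X[1],X[0]])
print("fence frame X",(F@X).round(1),"Y",(F@Y).round(1)); print("plaque",(P@X).round(1),(P@Y).round(1),"tcp",read_state()["tool_pos"][:2]@X*1000,read_state()["tool_pos"][:2]@Y*1000)
print("fence mid x",(F@X).mean())
```

```text
fence frame X [482.6 692.  483.  690.7] Y [18.5 17.8 44.7 44. ]
plaque [553.1 611.3] [16.8 16.9] tcp 583.6544394422205 -38.70574615450315
fence mid x 587.0610209334804
```

Request:
{"api": "step_arm", "payload": {
  "targets": [
    [[-0.006,0,0],[-2,3.5,8],50],
    [[0,0,0],[0,0,10],50],
    [[0,0,0],[0,0,5],50],
    [[0,0,0],[0,0,0],50],
    [[0,0,0],[0,0,0],50]
  ]
}}

```text
time: 7.83
tool_pos: [0.5854, 0.0931, 0.1055]
tcp_rot: [1.951, 2.455, 0.012]
wrist_force: [0.1, -0.7, -1.3]
width: 0.711
grip_force: 44.8
```

Run:
```python
from h import *
s,R=tcp();a=np.radians(13.2);X=np.array([np.cos(a),np.sin(a)]);Y=np.array([-X[1],X[0]]);p=s["tool_pos"]*1000
print(s["wrist_force"],p,"want X 587.1 Y -41:",p[:2]@X,p[:2]@Y,delta([.580,.0944,.089],down(np.radians(13.2)))[0])
```

```text
[ 0.10058444 -0.68181752 -1.27738387] [585.35141744  93.12615657 105.45995057] want X 587.1 Y -41: 591.1512296743014 -42.99984414966493 [ 0.01  -0.    -0.003]
```

Request:
{"api": "step_arm", "payload": {
  "targets": [
    [[0,0,0],[0,0,0],50],
    [[0,0,0],[0,0,0],50]
  ]
}}

```text
time: 8.0
tool_pos: [0.5855, 0.0931, 0.1057]
tcp_rot: [1.951, 2.455, 0.013]
wrist_force: [-0.3, 0.2, 0.0]
width: 0.716
grip_force: 44.8
```

Request:
{"api": "step_arm", "payload": {
  "targets": [
    [[0,0,0],[0,0,0],50],
    [[0,0,0],[0,0,0],50]
  ]
}}

```text
time: 8.17
tool_pos: [0.5853, 0.0932, 0.1053]
tcp_rot: [1.951, 2.455, 0.012]
wrist_force: [0.2, -0.2, -1.0]
width: 0.717
grip_force: 44.8
```

Run:
```python
from h import *
a=np.radians(13.2);X=np.array([np.cos(a),np.sin(a)]);Y=np.array([-X[1],X[0]])
for i in range(3):
    read_camera("wrist")
    s,R=tcp();p=s["tool_pos"]*1000
    print(p.round(1),p[:2]@X,p[:2]@Y,delta([.580,.0944,.089],down(np.radians(13.2)))[0])
k=calibration("wrist"); im=read_camera("wrist"); cv2.imwrite("pics/w5.png",cv2.resize(im[:,:,::-1],(784,588)))
np.save("w5.npy",np.c_[k["R"],k["t"]])
```

```text
[585.2  93.2 105.2] 591.0148995245701 -42.92290116277953 [ 0.009 -0.    -0.002]
[585.1  93.2 105.1] 590.9509705933109 -42.91013360240224 [ 0.009 -0.    -0.002]
[585.1  93.2 105.1] 590.9602275385912 -42.88845095410444 [ 0.009 -0.    -0.002]
```

View pics/w5.png

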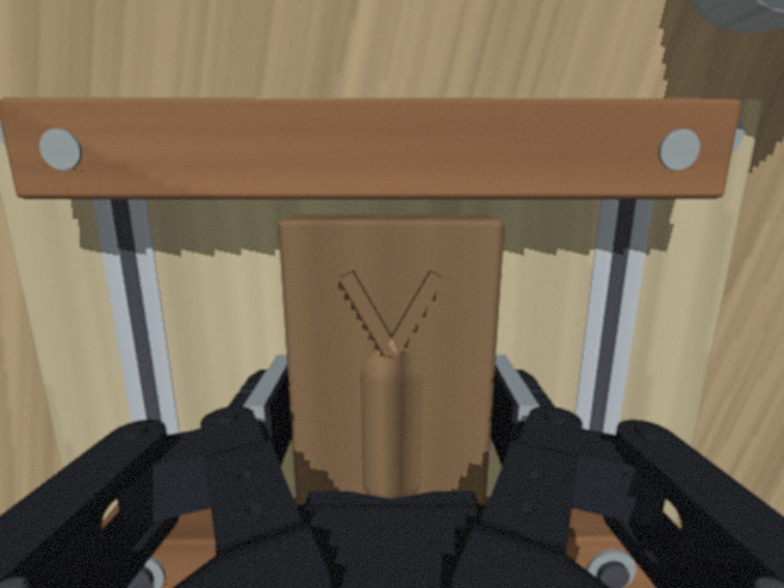

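Run:
```python
from h import *
k=calibration("wrist"); M=np.load("w5.npy"); k["R"],k["t"]=M[:,:3],M[:,3]
s=1.4
F=ray(k,np.array([[17,193],[725,193],[2,99],[741,100]])/s,.042)[:,:2]*1000
P=ray(k,np.array([[281,223],[502,223]])/s,read_state()["tool_pos"][2]-.0696+.02)[:,:2]*1000
a=np.radians(13.2);X=np.array([np.cos(a),np.sin(a)]);Y=np.array([-X[1],X[0]])
print("fence frame X",(F@X).round(1),"Y",(F@Y).round(1)); print("plaque",(P@X).round(1),(P@Y).round(1),"fence mid x",(F@X).mean())
```

```text
fence frame X [482.3 691.6 483.9 691.1] Y [19.5 19.  45.  44.5]
plaque [562.4 622.2] [11.9 11.7] fence mid x 587.2357632025161
```

Request:
{"api": "step_arm", "payload": {
  "targets": [
    [[0.009,0,0],[3.5,-4.8,0],50],
    [[0,0,0],[0,0,7],50],
    [[0,0,0],[0,0,5],50],
    [[0,0,0],[0,0,0],50],
    [[0,0,0],[0,0,0],50]
  ]
}}

```text
time: 8.78
tool_pos: [0.5789, 0.0955, 0.0919]
tcp_rot: [-1.953, -2.459, 0.002]
wrist_force: [-0.6, -0.1, -0.9]
width: 0.715
grip_force: 44.8
```

Run:
```python
from h import *
a=np.radians(13.2);X=np.array([np.cos(a),np.sin(a)]);Y=np.array([-X[1],X[0]])
s,R=tcp();p=s["tool_pos"]*1000
print(s["wrist_force"],p.round(1),"want 586.4 -39.3",p[:2]@X,p[:2]@Y,delta([.580,.0944,.089],down(np.radians(13.2)))[0])
```

```text
[-0.57031516 -0.12380682 -0.93748374] [578.9  95.5  91.9] want 586.4 -39.3 585.3935061490804 -39.20689019597639 [-0.002 -0.001 -0.002]
```

Request:
{"api": "step_arm", "payload": {
  "targets": [
    [[0,0,0],[0,1,2],50],
    [[0,0,0],[0,0,2],50],
    [[0,0,0],[0,0,0],50],
    [[0,0,0],[0,0,0],50]
  ]
}}

```text
time: 9.12
tool_pos: [0.5805, 0.0958, 0.0888]
tcp_rot: [-1.954, -2.459, -0.0]
wrist_force: [-0.3, 0.4, -1.1]
width: 0.713
grip_force: 44.8
```

Request:
{"api": "step_arm", "payload": {
  "targets": [
    [[0,0,0],[0,0,0],66],
    [[0,0,0],[0,0,0],74],
    [[0,0,0],[0,0,0],80],
    [[0,0,0],[0,0,0],80],
    [[0,0,0],[0,0,-30],80]
  ]
}}

```text
time: 9.53
tool_pos: [0.5761, 0.0952, 0.1134]
tcp_rot: [-1.949, -2.453, 0.013]
wrist_force: [-0.8, -0.0, -0.5]
width: 0.935
grip_force: 0.0
```

Request:
{"api": "step_arm", "payload": {
  "targets": [
    [[0,0,0],[0,0,-40],80],
    [[0,0,0],[-10,0,-40],80],
    [[0,0,0],[-40,0,-30],60],
    [[0,0,0],[-40,0,0],0],
    [[0,0,0],[-40,0,0],0]
  ]
}}

```text
time: 9.95
tool_pos: [0.6105, -0.0251, 0.2279]
tcp_rot: [1.948, 2.458, 0.007]
wrist_force: [0.7, 0.5, 0.2]
width: 0.528
grip_force: 0.0
```

Request:
{"api": "step_arm", "payload": {
  "targets": [
    [[0,0,0],[-30,0,0],0],
    [[0,0,0],[0,-20,0],0],
    [[0,0,0],[0,-20,0],0],
    [[0,0,0],[0,0,0],0],
    [[0,0,0],[0,0,0],0]
  ]
}}

```text
time: 10.37
tool_pos: [0.5756, -0.0631, 0.2238]
tcp_rot: [-1.956, -2.458, -0.001]
wrist_force: [-0.5, 1.0, -0.0]
width: -0.001
grip_force: 0.0
```

Run:
```python
from h import *
s,R=tcp();print(s["time"],s["width"],s["tool_pos"],s["tcp_rot"])
k=calibration("wrist"); im=read_camera("wrist"); cv2.imwrite("pics/w6.png",cv2.resize(im[:,:,::-1],(784,588)))
np.save("w6.npy",np.c_[k["R"],k["t"]])
for n,z in [("plaque",.038),("wedge",.044)]:
    for d in cut_out("wrist",n)[:2]: print(n,round(d["score"],2),np.round(d["extent"]),rect(k,d["region"],z))
for n in ("wedge_end","tab_top","bar_face"): print(n,tip_of("wrist",n)[:2])
```

```text
10.3667 -0.0008209324895471735 [ 0.57562612 -0.06310573  0.22380991] [-1.95552530e+00 -2.45834950e+00 -5.64978753e-04]
wedge 0.73 [169. 142. 337. 202.] [548.4 -37.1 130.4  48.7  13. ]
wedge 0.69 [  0. 230.  83. 309.] [ 380.8 -162.8   83.    69.1   17.8]
wedge_end [{'at': [171.6, 173.1], 'score': 0.88}, {'at': [267.4, 65.3], 'score': 0.76}]
tab_top [{'at': [177.7, 192.4], 'score': 0.98}, {'at': [9.9, 332.0], 'score': 0.29}]
bar_face [{'at': [98.8, 328.0], 'score': 0.93}]
```

View pics/w6.png

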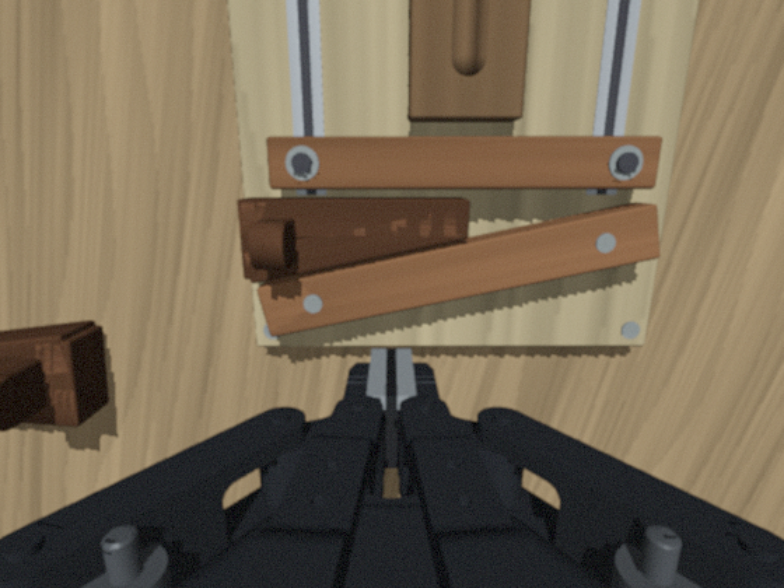

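The plaque lies square and centred between the rods, with a small gap to the bar. The wedge's thick end is at the left of the crop, at (238-246, 203-280). I'll turn the closed fingers 90° and come down behind it.

Request:
{"api": "step_arm", "payload": {
  "targets": [
    [[0,0,0.121],[0,0,0],0],
    [[0,0,0.121],[0,0,0],0],
    [[0,0,0.121],[0,0,0],0],
    [[0,0,0.121],[0,0,0],0],
    [[0,0,0.121],[0,0,0],0]
  ]
}}

```text
time: 11.08
tool_pos: [0.5767, -0.0623, 0.2238]
tcp_rot: [-2.603, -1.759, -0.0]
wrist_force: [-0.7, -0.6, -0.5]
width: -0.001
grip_force: 0.0
```

Request:
{"api": "step_arm", "payload": {
  "targets": [
    [[0,0,0.121],[0,0,0],0],
    [[0,0,0.121],[0,0,0],0],
    [[0,0,0.121],[0,0,0],0],
    [[0,0,0.121],[0,0,0],0],
    [[0,0,0.121],[0,0,0],0]
  ]
}}

```text
time: 11.5
tool_pos: [0.5767, -0.0623, 0.2238]
tcp_rot: [-3.008, -0.904, -0.0]
wrist_force: [0.0, -0.3, -0.1]
width: 0.0
grip_force: 0.0
```

Request:
{"api": "step_arm", "payload": {
  "targets": [
    [[0,0,0.121],[0,0,0],0],
    [[0,0,0.121],[0,0,0],0],
    [[0,0,0.119],[0,0,0],0],
    [[0,0,0],[-40,0,0],0],
    [[0,0,0],[-40,0,0],0]
  ]
}}

```text
time: 11.92
tool_pos: [0.4993, -0.0804, 0.2234]
tcp_rot: [-3.121, -0.36, 0.0]
wrist_force: [-0.3, -0.1, 0.1]
width: -0.004
grip_force: 0.0
```

Request:
{"api": "step_arm", "payload": {
  "targets": [
    [[0,0,0],[-30,0,0],0],
    [[0,0,0],[0,0,0],0],
    [[0,0,0],[0,0,0],0],
    [[0,0,0],[0,0,0],0]
  ]
}}

```text
time: 12.25
tool_pos: [0.4702, -0.0875, 0.2245]
tcp_rot: [3.121, 0.357, 0.003]
wrist_force: [0.3, -0.8, 0.5]
width: -0.0
grip_force: 0.0
```

Run:
```python
from h import *
s,R=tcp();print(s["time"],s["tool_pos"],s["wrist_force"])
print(delta([.4605,-.060,.0986],down(np.radians(-76.8))))
k=calibration("wrist"); M=np.load("w6.npy"); k["R"],k["t"]=M[:,:3],M[:,3]
W=ray(k,np.array([[240,202],[247,279],[467,200],[467,241],[268,187],[661,187]])/1.4,.044)[:,:2]*1000
a=np.radians(13.2);X=np.array([np.cos(a),np.sin(a)]);Y=np.array([-X[1],X[0]]);o=np.array([594.3,35.1]);print(np.c_[(W-o)@X,(W-o)@Y].round(1))
p=ray(k,np.array([[409,119],[523,119]])/1.4,.038)[:,:2]*1000-o;print("plaque near edge",(p@X).round(1),(p@Y).round(1))
```

```text
12.25 [ 0.47016759 -0.0874829   0.22450319] [ 0.2557902  -0.75851664  0.51505971]
(array([ 0.   , -0.002, -0.003]), array([ -3.5, -29. , 125.9]))
[[-123.9  -37.8]
 [-124.   -81.7]
 [   2.3  -37.1]
 [   3.3  -59.9]
 [-107.7  -29.7]
 [ 108.9  -30.5]]
plaque near edge [-30.   31.9] [5.7 5.5]
```

Request:
{"api": "step_arm", "payload": {
  "targets": [
    [[0,0,-0.003],[-3,-15,20],0],
    [[0,0,0],[0,-14,35],0],
    [[0,0,0],[0,0,35],0],
    [[0,0,0],[0,0,24],0],
    [[0,0,0],[0,0,0],0]
  ]
}}

```text
time: 12.67
tool_pos: [0.4571, -0.0586, 0.1051]
tcp_rot: [-3.117, -0.364, 0.014]
wrist_force: [-0.4, 0.4, -0.6]
width: -0.0
grip_force: 0.0
```

Request:
{"api": "step_arm", "payload": {
  "targets": [
    [[0,0,0],[0,0,6],0],
    [[0,0,0],[0,0,5],0],
    [[0,0,0],[0,0,0],0],
    [[0,0,0],[0,0,0],0]
  ]
}}

```text
time: 13.0
tool_pos: [0.461, -0.0602, 0.1002]
tcp_rot: [3.12, 0.362, 0.004]
wrist_force: [-0.1, 0.0, 0.4]
width: -0.002
grip_force: 0.0
```

Run:
```python
from h import *
s,R=tcp();print(s["time"],s["tool_pos"],s["wrist_force"])
print(delta([.4605,-.060,.0986],down(np.radians(-76.8))))
im=read_camera("wrist"); cv2.imwrite("pics/w7.png",cv2.resize(im[:,:,::-1],(560,420)))
```

```text
13.0 [ 0.4610313  -0.0601744   0.10015048] [-0.06122569  0.02144743  0.38055884]
(array([ 0.001, -0.002,  0.   ]), array([-0.5, -0.3,  1.5]))
```

View pics/w7.png

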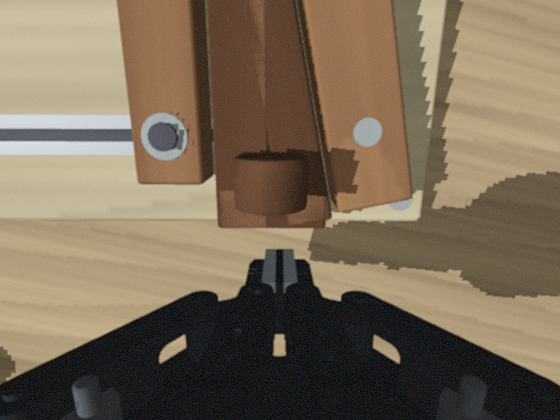

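The closed fingers are centred behind the wedge's thick end: fingers at column 280, wedge end at 220-330, row 222. Next I push along the ramp.

Request:
{"api": "step_arm", "payload": {
  "targets": [
    [[0,0,0],[7.8,-1.6,0],0],
    [[0,0,0],[7.8,-1.7,0],0],
    [[0,0,0],[7.8,-1.7,0],0],
    [[0,0,0],[7.8,-1.7,0],0],
    [[0,0,0],[7.8,-1.7,0],0]
  ]
}}

```text
time: 13.47
tool_pos: [0.4967, -0.0424, 0.0991]
tcp_rot: [-3.12, -0.362, -0.001]
wrist_force: [-0.9, 0.2, 0.3]
width: 0.003
grip_force: 0.6
```

Request:
{"api": "step_arm", "payload": {
  "targets": [
    [[0,0,0],[7.8,-1.7,0],0],
    [[0,0,0],[7.8,-1.7,0],0],
    [[0,0,0],[7.8,-1.7,0],0],
    [[0,0,0],[7.8,-1.7,0],0]
  ]
}}

```text
time: 13.8
tool_pos: [0.5248, -0.0287, 0.0986]
tcp_rot: [-3.12, -0.362, 0.002]
wrist_force: [-1.5, -1.4, 0.8]
width: -0.002
grip_force: 0.9
```

```bash
cat > b.py <<'E'
from h import *
a=np.radians(13.2);X=np.array([np.cos(a),np.sin(a)]);Y=np.array([-X[1],X[0]]);o=np.array([594.3,35.1])
s,R=tcp();p=s["tool_pos"]*1000;f=s["wrist_force"]
print(s["time"],"board",(p[:2]-o)@X,(p[:2]-o)@Y,p[2],"F board",f[:2]@X,f[:2]@Y,f[2])
E
python3 b.py
```

```text
13.8 board -82.25600281266107 -46.28602219027559 98.59252959420017 F board -1.7779458935917303 -0.9756612628295437 0.8180270026602792
```

Request:
{"api": "step_arm", "payload": {
  "targets": [
    [[0,0,0],[5.9,-1.25,0],0],
    [[0,0,0],[5.9,-1.25,0],0],
    [[0,0,0],[3.9,-0.8,0],0],
    [[0,0,0],[0,0,0],0]
  ]
}}

```text
time: 14.13
tool_pos: [0.5398, -0.0218, 0.0988]
tcp_rot: [-3.12, -0.362, -0.001]
wrist_force: [1.1, -0.2, -0.4]
width: 0.0
grip_force: 0.0
```

```bash
python3 b.py
```

```text
14.1333 board -66.05798295947719 -42.95911077668644 98.79467939112914 F board 0.9751134402608753 -0.4485555829664465 -0.3668001819350335
```

Request:
{"api": "step_arm", "payload": {
  "targets": [
    [[0,0,0],[3.9,-0.8,0],0],
    [[0,0,0],[2,-0.4,0],0],
    [[0,0,0],[2,-0.4,0],0]
  ]
}}

```text
time: 14.38
tool_pos: [0.5459, -0.0188, 0.0987]
tcp_rot: [-3.12, -0.362, 0.002]
wrist_force: [-2.5, -0.6, 0.5]
width: 0.001
grip_force: 1.3
```

Request:
{"api": "step_arm", "payload": {
  "targets": [
    [[0,0,0],[2,-0.4,0],0],
    [[0,0,0],[1,-0.2,0],0]
  ]
}}

```text
time: 14.55
tool_pos: [0.5488, -0.0175, 0.0987]
tcp_rot: [-3.12, -0.362, 0.002]
wrist_force: [-3.8, -0.4, 1.2]
width: 0.001
grip_force: 1.8
```

```bash
python3 b.py
```

```text
14.55 board -56.32632330288956 -40.82202086967214 98.67831011951738 F board -3.793250873032245 0.45353954647955225 1.1762779358047013
```

Request:
{"api": "step_arm", "payload": {
  "targets": [
    [[0,0,0],[2,-0.4,0],0],
    [[0,0,0],[2,-0.4,0],0]
  ]
}}

```text
time: 14.72
tool_pos: [0.5523, -0.0158, 0.0987]
tcp_rot: [-3.12, -0.361, 0.002]
wrist_force: [-2.8, -0.4, -0.3]
width: -0.001
grip_force: 1.9
```

Request:
{"api": "step_arm", "payload": {
  "targets": [
    [[0,0,0],[2,-0.4,0],0],
    [[0,0,0],[1,-0.2,0],0]
  ]
}}

```text
time: 14.88
tool_pos: [0.5534, -0.0153, 0.0986]
tcp_rot: [3.12, 0.363, -0.01]
wrist_force: [-13.0, -5.6, 8.5]
width: -0.003
grip_force: 6.9
```

Request:
{"api": "step_arm", "payload": {
  "targets": [
    [[0,0,0],[1,-0.2,0],0],
    [[0,0,0],[1,-0.2,0],0]
  ]
}}

```text
time: 15.05
tool_pos: [0.5536, -0.0151, 0.0983]
tcp_rot: [3.12, 0.363, -0.016]
wrist_force: [-16.4, -8.6, 10.6]
width: -0.005
grip_force: 9.1
```

Request:
{"api": "step_arm", "payload": {
  "targets": [
    [[0,0,0],[1.5,-0.3,0],0],
    [[0,0,0],[0,0,0],0]
  ]
}}

```text
time: 15.22
tool_pos: [0.5538, -0.0148, 0.0979]
tcp_rot: [3.12, 0.364, -0.021]
wrist_force: [-18.3, -8.6, 12.5]
width: -0.003
grip_force: 9.8
```

Request:
{"api": "step_arm", "payload": {
  "targets": [
    [[0,0,0],[1.5,-0.3,0],0],
    [[0,0,0],[0,0,0],0],
    [[0,0,0],[0,0,0],0]
  ]
}}

```text
time: 15.47
tool_pos: [0.5539, -0.0145, 0.0976]
tcp_rot: [3.119, 0.364, -0.025]
wrist_force: [-21.4, -10.1, 13.2]
width: 0.005
grip_force: 11.5
```

```bash
python3 b.py
```

```text
15.4667 board -50.66854855587365 -39.03569586178105 97.56689445730431 F board -23.161938195279077 -4.941305618655907 13.238962568681782
```

Request:
{"api": "step_arm", "payload": {
  "targets": [
    [[0,0,0],[2,-0.4,0],0],
    [[0,0,0],[1,-0.2,0],0],
    [[0,0,0],[0,0,0],0]
  ]
}}

```text
time: 15.72
tool_pos: [0.5541, -0.0138, 0.0968]
tcp_rot: [3.119, 0.364, -0.035]
wrist_force: [-26.4, -12.5, 17.8]
width: -0.001
grip_force: 14.9
```

Request:
{"api": "step_arm", "payload": {
  "targets": [
    [[0,0,0],[-6,1.3,0],0],
    [[0,0,0],[-6,1.3,0],0],
    [[0,0,0],[-10,2,0],0],
    [[0,0,0],[-15,3,0],0],
    [[0,0,0],[-15,0,0],0]
  ]
}}

```text
time: 16.13
tool_pos: [0.5153, -0.031, 0.0998]
tcp_rot: [3.12, 0.362, 0.006]
wrist_force: [-1.0, -0.4, 0.6]
width: 0.001
grip_force: 0.0
```

Request:
{"api": "step_arm", "payload": {
  "targets": [
    [[0,0,0],[-10,0,-25],0],
    [[0,0,0],[0,0,-40],0],
    [[0,0,0],[0,0,-40],0],
    [[0,0,0],[0,0,-40],0],
    [[0,0,0],[0,0,0],0]
  ]
}}

```text
time: 16.55
tool_pos: [0.5101, -0.0335, 0.2543]
tcp_rot: [3.117, 0.361, 0.03]
wrist_force: [1.6, -0.1, 0.9]
width: 0.0
grip_force: 0.0
```

```bash
python3 b.py
python3 - <<'E'
from h import *
im=read_camera("wrist"); cv2.imwrite("pics/w8.png",cv2.resize(im[:,:,::-1],(784,588)))
E
```

```text
16.55 board -97.60159288779543 -47.59772829621823 254.27633458051864 F board 1.5821012969190649 -0.4426636775903295 0.9074606442031161
```

View pics/w8.png

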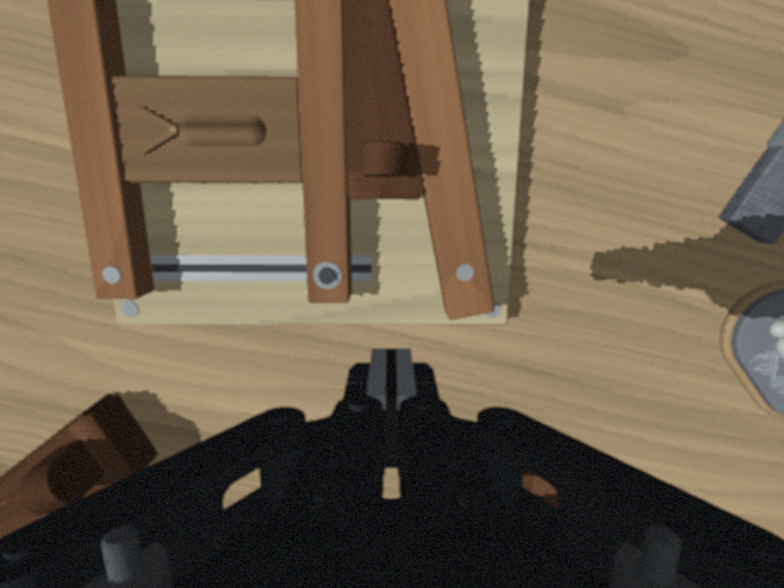

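The picture shows the plaque held between the fence (column 115) and the bar (column 300), square and fish up. The wedge is jammed between the bar and the ramp, and the fingers are clear of everything.

```bash
python3 -c "
from workcell import *
print(finish_job())"
```

```text
the job is handed in; nothing more can be done
None
```

The plaque is clamped flat and fish side up in the middle of the bay, with the wedge driven in at about 29 N and still jammed after I backed off; the job was handed in at about 17 s, but no verdict came back.

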